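# Unstack the single-portion steaming set

### The job

The rinsed single-portion steaming set stands stacked up on the butcher block: take it apart so that the cook can fill it. Put the sauce dish into the middle of the empty well of the acrylic sauce tray, the wooden lid to drain on the middle of the wire rack, the stoneware crock on the middle of the white plate and the bamboo basket on the middle of the round cork trivet, everything upright and let go; do not tip or drop the crock or the dish, and leave the steel chopsticks where they lie.

Things in the scene. Friction and masses are not known exactly. Their poses are not given: they have to be found in the camera images.
- dish_center (a point): Small round white ceramic sauce dish, open at the top: 46 mm in diameter, 26 mm high, wall 4 mm, 60 g. At the start it is the top of the stack, standing loose on the flat wooden lid. This point: on its axis, half-way up (13 mm above its underside); z up.
- lid_center (a point): Flat dark wooden lid without a knob: disc 66 mm in diameter, 14 mm thick, with a 44 mm wide, 5 mm deep plug under it, 45 g. At the start the plug sits loosely in the crock's mouth and the disc lies on its rim, overhanging by 3 mm. This point: on its axis, half-way up the whole 19 mm (9.5 mm above the plug's underside); z up.
- crock_center (a point): Open brown stoneware crock, 60 mm in diameter, 72 mm high, wall 5 mm, up to 0.35 kg. Two opposite lugs along its y axis, 26 mm wide, 50 to 58 mm above its underside, reach 46 mm from its axis; its sides along x are bare for gripping. At the start it stands in the basket (floor 12 mm up), its lugs showing beside the lid. This point: on its axis, half-way up (36 mm); z up.
- basket_center (a point): Round open bamboo steamer basket, 150 mm in diameter, 52 mm high, upright wall 9 mm thick, floor 12 mm thick, up to 0.2 kg; on the table at the bottom of the stack. Once empty it can be pinched by its wall from above, one finger inside, one outside. This point: on its axis, half-way up (26 mm above its underside); z up.
- sauce_tray_well (a point): Place for the dish: the empty one of two wells of a fixed clear acrylic tray (150 x 82 mm, 16 mm high, walls 5 mm; well 67 x 72 mm). The other well holds a lidded pot, fixed to the tray, 52 mm wide, knob 37 mm above the table, 72 mm from this point along +x. This point: centre of the empty well's floor, 5 mm above the table; x along the tray's long side, z up.
- rack_top (a point): Place for the wooden lid: small stainless wire draining rack over a drip tray, 124 x 114 mm, 16 mm high. This point: centre of the wire surface, 16 mm above the table; x along the wires, z up. Fixed.
- saucer_in (a point): Place for the crock: flat white ceramic plate 150 mm in diameter, rim 18 mm high, flat inner floor about 90 mm across. This point: centre of its inner floor, 5 mm above the table; z up. Fixed.
- trivet_top (a point): Place for the bamboo basket: plain round cork trivet, 180 mm in diameter, 12 mm thick. This point: centre of its upper face; z up. Fixed.
- chopsticks: Bystander: a pair of steel cooking chopsticks, 230 mm long and 7 mm thick, lying side by side on the table, 14 to 20 mm apart. Origin: between their middles, on the table; x along them. Not to be moved.
Things that resemble listed ones, but are neither listed nor needed, are in the scene too. What is meant by the part that bears dish_center is not purple, turquoise or yellow, and is the smaller of those in its own colour.

How it is judged:
By the outcome, as a careful person would: the job done as asked, in the order asked, and still so for the second after the job is handed in, with the robot touching nothing.
It also fails if it takes over 118 s, if anything falls off the work surface, if the arm or the gripper's body presses on something with over 40 N, if the wrist force passes 120 N, or if a joint passes its speed limit or range.

### The arm

A 6-joint arm with a two-finger parallel gripper is mounted at the origin on the work surface. World frame = base frame: x ahead of the robot, y to its left, z up, the work surface at z = 0. Lengths are in m, angles in degrees, forces in N, time in s.
With the tool pointing down it reaches from about 0.35 to 0.875 m from the base axis. Payload 15.5 kg.
Tool frame: the origin (TCP) lies midway between the tips of the shut fingers; the grasp point (between the pads) lies 19 mm behind it (env.tcp_to_grasp is the distance from the TCP to the grasp point, in m); z points along the fingers, y is the line along which they close (so a half turn about z gives the same grasp; the last joint's range is limited). The gripper opens to 85 mm and grips with 20 to 120 N. Pads are 22 mm wide; open, the fingers measure 114 mm over their backs; the gripper's body (76 mm by 85 mm) begins 54 mm behind the grasp point. The pads swing forward as they close: fully open they stand 13 mm farther back than shut.
Start: joints at [69.414, 28.281, 77.091, -0, 74.628, -5.472], TCP at [0.163, 0.603, 0.231] pointing down, gripper open.
Joint ranges: [-166.48, 166.48], [-47.26, 123.95], [12.59, 153.08], [-70.14, 250.14], [6.76, 159.57], [-176.63, 176.63]. Speed limits (degrees/s): [108.29, 108.29, 147.25, 172.46, 172.46, 172.46].

### API

Orientations are given as [roll, pitch, yaw] about the fixed x, y, z axes, in that order (R = Rz(yaw) Ry(pitch) Rx(roll)).
In Python, from bench import env gives the robot as it stands.
- The arm moves only by the shell command python3 -m creep 'ROWS' [FORCE]. ROWS is JSON, a list of rows, each a list of 3 entries, a list of its own where there are three numbers: the shift along the tool's x, y, z in m, then the turn, a rotation vector about the tool's x, y, z in rad, then the closure in counts, from 0 (fully open) to 255 (shut). In form: [[[tx, ty, tz], [ax, ay, az], grip], ...]. A call has exactly 5 rows; each row shifts and turns the commanded pose from where the row before left it, along the tool's axes as they then stand; what a row does not reach is not made up. A row lasts 1/8 s, in which the tool goes at most 62.5 mm and 10.7 degrees, less where a joint would pass 70% of its speed; a pose out of reach is approached as far as the arm can. A call with a gripper value outside its range is refused whole. The fingers move at their own pace and stop on an object; FORCE is the grip in N (left out, the last holds). Time passes only in rows, so rows that do not move let the fingers close, or fill a call up. It gives the time, the measured TCP pose, the force, the opening and the grip force at its end, in the units of the state.
- env.observe(): the state, without advancing time (a new reading comes with each control period).
- env.camera(name): name is "scene" or "top"; returns a dict with "img" (480x640x3 uint8, red, green, blue), "fx", "fy", "cx", "cy" (pixels), "distortion" ([k1, k2, p1, p2, k3] as OpenCV has them; the pictures are not rectified), "position" and "rotation" of the camera in the world. Camera axes: x right, y down, z forward; pixel columns grow to the right and rows downward; lengths in m; the calibration is good to about 2 mm. A picture is of the moment at which its call begins. There is no depth.
- env.close_job(): hands the job in; it is judged then, once.
The state is a dict: "time": time; "qpos": joint angles; "dq": joint speeds; "effort": joint torques, N m; "position": TCP position; "tool_rot": TCP orientation; "wrist_force": force on the tool from outside, world axes, zero at the start; "torque": the same for the moment, N m; "grip_width": finger opening in m; "gripper_force": force on a finger pad.
Only numpy, scipy, OpenCV 4.12 (cv2) and the standard library are available. Lean on these libraries where they do the work, as an engineer would, in place of code of your own. Each camera call takes 0.05 s, during which the arm holds its last target. There are 200 camera calls.

## Working session

There is one attempt and no reset: what is moved stays moved. The work goes in short steps, Python scripts to look and compute and a shell command to move; the robot and the scene stay as the last step left them, time stands still between calls to the robot, and variables do not carry over. Pictures are saved under pics/ and viewed, at most 14 in all, crops included, and the job is handed in when it is done.

```bash
mkdir -p pics; ls; python3 - <<'E'
from bench import env
import cv2
for n in("scene","top"):
    c=env.camera(n); cv2.imwrite(f"pics/{n}0.png",c["img"][:,:,::-1]); print({k:v for k,v in c.items() if k!="img"})
print(env.observe(), env.tcp_to_grasp)
E
```

```text
pics
{'fx': 468.40288778030435, 'fy': 468.40288778030435, 'cx': 317.57296811788547, 'cy': 235.6232346534635, 'distortion': array([-0.09387037,  0.        ,  0.        ,  0.        ,  0.        ]), 'position': array([0.9389797 , 0.68327238, 0.81869353]), 'rotation': array([-1.32235625e+02, -1.43730275e-01,  1.47817815e+02])}
{'fx': 576.840906789004, 'fy': 576.840906789004, 'cx': 315.449317448805, 'cy': 241.21069122866757, 'distortion': array([-0.10193089,  0.        ,  0.        ,  0.        ,  0.        ]), 'position': array([0.46103181, 0.0079971 , 1.17800117]), 'rotation': array([-175.97318986,   -1.24682652,  -88.55157211])}
{'time': 0.1, 'qpos': array([ 6.94138580e+01,  2.83121620e+01,  7.71250614e+01,  2.24722868e-03,
        7.46267810e+01, -5.47111895e+00]), 'dq': array([ 0.00393267, -0.09854733, -0.11342124, -0.0555246 , -0.01584586,
       -0.02157721]), 'effort': array([ 1.35058010e-03, -8.83591890e+01, -3.84563506e+01, -2.04561111e-04,
        5.05452554e-03,  4.96922576e-05]), 'position': array([0.16283592, 0.60307584, 0.23074202]), 'tool_rot': array([-1.79936494e+02, -8.25872392e-03,  1.64884375e+02]), 'wrist_force': array([-0.01668857,  0.86377344,  0.22375615]), 'torque': array([-0.02512394,  0.00355579, -0.06080977]), 'gripper_force': 0.0, 'grip_width': 0.0854014976320518} 0.0187
```

View pics/scene0.png

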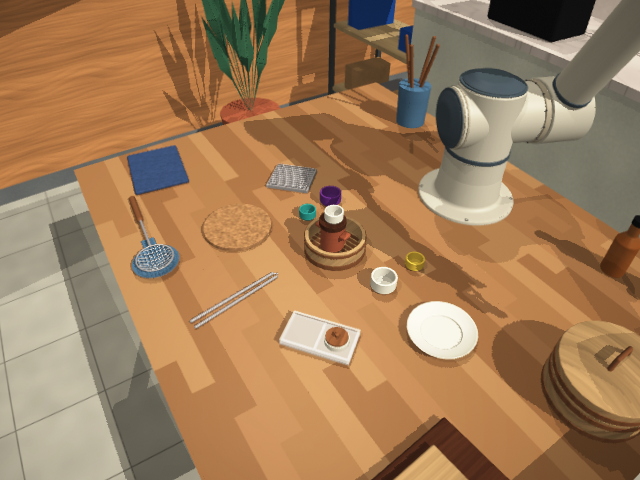

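View pics/top0.png

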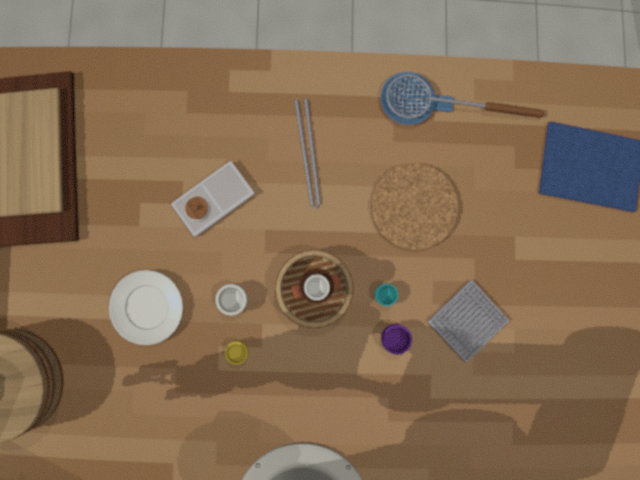

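The top view shows the stack at (316,288), the decoy larger white dish at (231,299), the plate at (146,307), the tray at (213,199) with its empty well near (228,186), the trivet at (415,206), the rack at (469,321) and the chopsticks at (308,153). I'll view enlarged crops to get exact edges.

```bash
python3 - <<'E'
import cv2
t=cv2.imread("pics/top0.png"); s=cv2.imread("pics/scene0.png")
def crop(im,x,y,w,h,k): return cv2.resize(im[y:y+h,x:x+w],None,fx=k,fy=k,interpolation=cv2.INTER_CUBIC)
a=cv2.vconcat([cv2.hconcat([crop(t,265,240,100,100,4),crop(t,165,150,100,100,4)]) ])
b=crop(s,280,180,133,100,3)
c=crop(t,420,270,100,100,2)
cv2.imwrite("pics/c1.png",a); cv2.imwrite("pics/c2.png",cv2.hconcat([crop(s,290,190,100,100,4),crop(t,420,270,100,100,4)]))
E
```

```text
(no output)
```

View pics/c1.png

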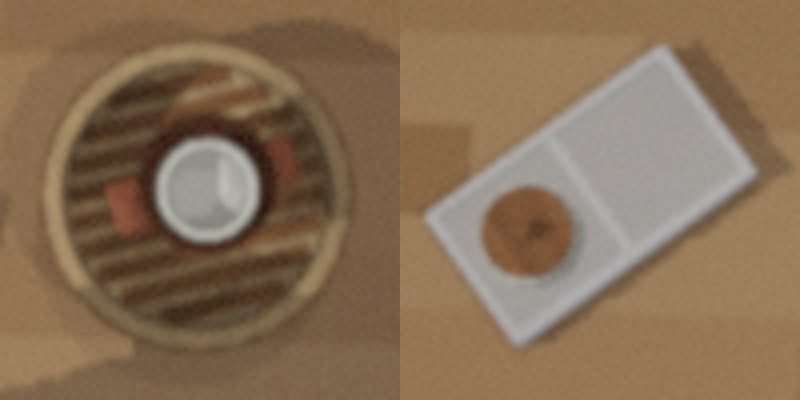

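View pics/c2.png

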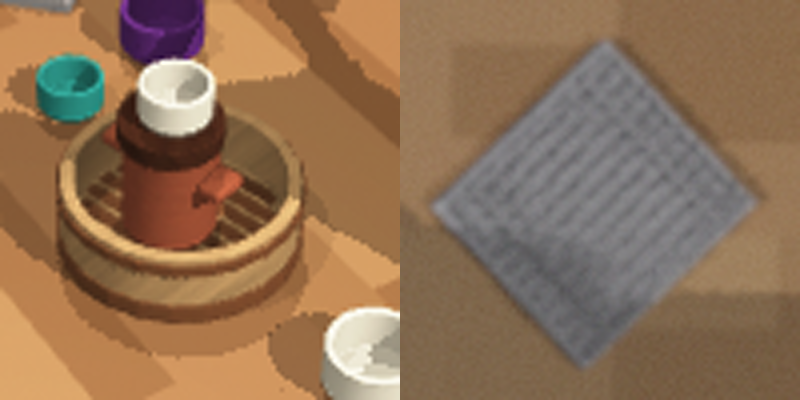

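The crops show the basket rim centred at (196,195) in its crop and the dish rim at (207,189). The lugs lie at (125,206) and (285,159), so the lug axis is tilted about 16° in the image. The tray and rack corners are clear.

```bash
cat > h.py <<'E'
import numpy as np, cv2
from scipy.spatial.transform import Rotation as R
CAL={'top':(576.840906789004,315.449317448805,241.21069122866757,-0.10193089,[0.46103181,0.0079971,1.17800117],[-175.97318986,-1.24682652,-88.55157211]),
'scene':(468.40288778030435,317.57296811788547,235.6232346534635,-0.09387037,[0.9389797,0.68327238,0.81869353],[-132.235625,-0.143730275,147.817815])}
def world(px,z,cam='top'):
    f,cx,cy,k,p,r=CAL[cam]
    u=cv2.undistortPoints(np.array(px,float).reshape(-1,1,2),np.array([[f,0,cx],[0,f,cy],[0,0,1]]),np.array([k,0,0,0,0])).reshape(-1,2)
    d=R.from_euler('xyz',r,degrees=True).apply(np.c_[u,np.ones(len(u))])
    p=np.array(p); return p+d*((np.asarray(z)-p[2])/d[:,2])[:,None] 
def pix(P,cam='top'):
    f,cx,cy,k,p,r=CAL[cam]
    M=R.from_euler('xyz',r,degrees=True).as_matrix().T
    return cv2.projectPoints(np.array(P,float).reshape(-1,3),cv2.Rodrigues(M)[0],-M@np.array(p),np.array([[f,0,cx],[0,f,cy],[0,0,1]]),np.array([k,0,0,0,0]))[0].reshape(-1,2)
def circ(P,r):
    a=np.linspace(0,2*np.pi,72); return np.c_[P[0]+r*np.cos(a),P[1]+r*np.sin(a),0*a+P[2]]
E
python3 - <<'E'
from h import *
np.set_printoptions(precision=4,suppress=True)
def cr(pts,x,y): return [[x+(a+.5)/4-.5,y+(b+.5)/4-.5] for a,b in pts]
print("basket",world(cr([(196.5,195)],265,240),.052))
print("dish",world(cr([(207.5,189)],265,240),.124))
l=world(cr([(108,208),(298,156)],265,240),.070);print("lugs",l,l.mean(0),np.linalg.norm(l[0]-l[1]),np.degrees(np.arctan2(*(l[0]-l[1])[[1,0]])))
t=world(cr([(265,45),(355,173),(120,347),(27,216)],165,150),.016)
c=t.mean(0);ax=(t[2]+t[3]-t[0]-t[1])/2
print("tray",c,np.linalg.norm(ax),np.linalg.norm(t[0]-t[1]),"well",c-ax/np.linalg.norm(ax)*.036,np.degrees(np.arctan2(ax[1],ax[0])))
r=world(cr([(208,38),(357,202),(187,368),(32,205)],420,270),.016)
print("rack",r.mean(0),np.linalg.norm(np.diff(r,axis=0),axis=1))
g=world([(146.5,308),(110,308),(183,308)],.018);print("plate",g)
g=world([(415.5,206),(371,206),(460,206)],.012);print("trivet",g)
print("chop",world([(298,100),(306,100),(313,206),(318,206)],.007)[:,:2])
# automatic refinement: gradient fit of circles
from scipy.optimize import minimize
im=cv2.imread("pics/top0.png").astype(np.float32)
G=cv2.GaussianBlur(im,(0,0),1.2)
def edge(P,r):
    def s(rr):
        q=pix(circ(P,rr)).astype(np.float32);return np.stack([cv2.remap(G[:,:,i],q[:,:1],q[:,1:],1).ravel() for i in range(3)])
    return -np.abs(s(r+.003)-s(r-.003)).sum(0).mean()
for n,p,r in (("plate",(g*0+world([(146.5,308)],.018))[0],.075),("trivet",g[0],.09),("basket",world(cr([(196.5,195)],265,240),.052)[0],.075),("dish",world(cr([(207.5,189)],265,240),.124)[0],.023)):
    o=minimize(lambda v:edge((v[0],v[1],p[2]),r),p[:2],method='Nelder-Mead',options=dict(initial_simplex=p[:2]+np.array([[0,0],[.005,0],[0,.005]])))
    print(n,o.x,o.fun)
# scene cross-check of the dish rim: crop x138-215,y59-~105 -> centre
print("dish scene",world([(290+176.5/4-.4,190+82/4-.4)],.124,'scene'))
E
```

```text
basket [[ 0.4488 -0.0135  0.052 ]]
dish [[ 0.4524 -0.0171  0.124 ]]
lugs [[ 0.4417  0.029   0.07  ]
 [ 0.4689 -0.0614  0.07  ]] [ 0.4553 -0.0162  0.07  ] 0.0944239975955097 106.71994581245583
tray [0.6251 0.1959 0.016 ] 0.14835910992905682 0.08078680283986305 well [0.6473 0.1675 0.016 ] 128.03596559690888
rack [ 0.3906 -0.3308  0.016 ] [0.1138 0.1221 0.1146]
plate [[0.3998 0.3206 0.018 ]
 [0.3974 0.3951 0.018 ]
 [0.4021 0.2468 0.018 ]]
trivet [[ 0.6216 -0.2186  0.012 ]
 [ 0.6189 -0.1269  0.012 ]
 [ 0.6245 -0.3114  0.012 ]]
chop [[ 0.8379  0.0284]
 [ 0.8384  0.0117]
 [ 0.6161 -0.0086]
 [ 0.6164 -0.0188]]
plate [0.4013 0.3236] -161.8458709716797
trivet [ 0.6242 -0.2131] -27.6413631439209
basket [ 0.4484 -0.0134] -45.543636322021484
dish [ 0.4523 -0.0167] -251.09527587890625
dish scene [[ 0.4503 -0.0188  0.124 ]]
```

```bash
cat > d.py <<'E'
# usage: d.py x y z [yaw]: remaining shift in tool axes, turn about tool z (rad)
import sys; from bench import env; from h import *
o=env.observe(); a=[float(v) for v in sys.argv[1:]]
M=R.from_euler('xyz',o['tool_rot'],degrees=True)
s=M.inv().apply(np.array(a[:3])-o['position'])
t=(M.inv()*R.from_euler('xyz',[180,0,a[3]],degrees=True)).as_rotvec() if len(a)>3 else 0
print("t",round(o['time'],2),"pos",o['position'].round(4),"rot",o['tool_rot'].round(2),"shift",s.round(4),"turn",np.round(t,4),"w",round(o['grip_width'],4),"F",o['wrist_force'].round(1),"q",o['qpos'].round(0))
E
python3 -m creep '[[[0,0,0],[0,0,0.129],0],[[0,0,0],[0,0,0.129],0],[[0,0,0],[0,0,0.129],0],[[0,0,0],[0,0,0.129],0],[[0,0,0],[0,0,0.128],0]]' 25
python3 d.py 0.452 -0.017 0.20 128
```

```text
time: 0.72
position: [0.1629, 0.6032, 0.2309]
tool_rot: [-180.0, 0.0, 127.7]
wrist_force: [-0.3, 0.4, -0.2]
grip_width: 0.0855
gripper_force: 0.0
t 0.72 pos [0.1629 0.6032 0.2309] rot [-1.7996e+02  2.0000e-02  1.2774e+02] shift [-0.6674 -0.151   0.0313] turn [-0.0006  0.0004 -0.0045] w 0.0855 F [-0.3  0.4 -0.2] q [69. 28. 77.  0. 75. 32.]
```

```bash

python3 -m creep '[[[-0.042,-0.0095,0],[0,0,0],0],[[-0.042,-0.0095,0],[0,0,0],0],[[-0.042,-0.0095,0],[0,0,0],0],[[-0.042,-0.0095,0],[0,0,0],0],[[-0.042,-0.0095,0],[0,0,0],0]]' >/dev/null
python3 -m creep '[[[-0.042,-0.0095,0],[0,0,0],0],[[-0.042,-0.0095,0],[0,0,0],0],[[-0.042,-0.0095,0],[0,0,0],0],[[-0.042,-0.0095,0],[0,0,0],0],[[-0.042,-0.0095,0],[0,0,0],0]]' >/dev/null
python3 d.py 0.452 -0.017 0.20 128
```

```text
t 1.98 pos [0.3469 0.2126 0.2313] rot [180.   0. 128.] shift [-0.2456 -0.0585  0.0313] turn [ 0.  0. -0.] w 0.0856 F [-0.   0.6  0. ] q [ 23.  11. 106.  -0.  64. -15.]
```

```bash

python3 -m creep '[[[-0.049,-0.0117,0],[0,0,0],0],[[-0.049,-0.0117,0],[0,0,0],0],[[-0.049,-0.0117,0],[0,0,0],0],[[-0.049,-0.0117,0],[0,0,0],0],[[-0.049,-0.0117,0],[0,0,0],0]]' >/dev/null
python3 -m creep '[[[0,0,0.02],[0,0,0],0],[[0,0,0.02],[0,0,0],0],[[0,0,0],[0,0,0],0],[[0,0,0],[0,0,0],0],[[0,0,0],[0,0,0],0]]' >/dev/null
python3 d.py 0.452 -0.017 0.107 128; python3 - <<'E'
from bench import env; import cv2
i=env.camera("scene")["img"][:,:,::-1]; cv2.imwrite("pics/s1.png",cv2.resize(i[120:300,250:430],None,fx=3,fy=3,interpolation=2))
E
```

```text
t 3.23 pos [ 0.4517 -0.0151  0.192 ] rot [1.7995e+02 6.0000e-02 1.2801e+02] shift [-0.0016 -0.001   0.085 ] turn [0.0009 0.001  0.0001] w 0.0856 F [-0.3 -0.  -0.3] q [ -9.  17. 104.  -0.  59. -48.]
```

View pics/s1.png

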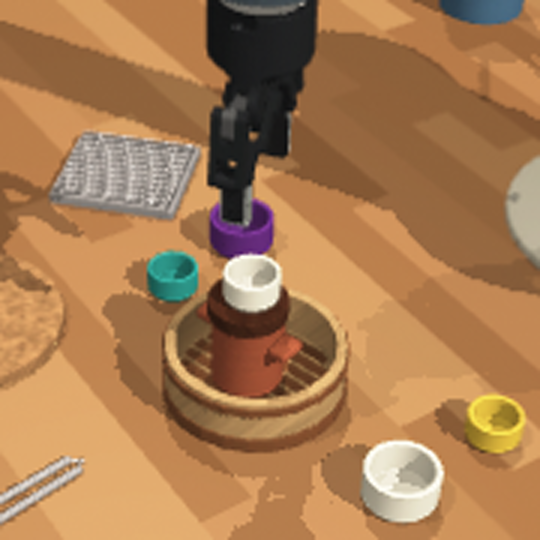

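The gripper is centred above the dish, which is at about (250,280) in the crop. I'll descend and close.

```bash

python3 -m creep '[[[-0.0016,-0.001,0.02],[0,0,0],0],[[0,0,0.025],[0,0,0],0],[[0,0,0.025],[0,0,0],0],[[0,0,0.015],[0,0,0],0],[[0,0,0],[0,0,0],0]]'
python3 -m creep '[[[0,0,0],[0,0,0],60],[[0,0,0],[0,0,0],100],[[0,0,0],[0,0,0],130],[[0,0,0],[0,0,0],160],[[0,0,0],[0,0,0],160]]' 25
python3 d.py 0.452 -0.017 0.107 128
```

```text
time: 3.9
position: [0.4512, -0.017, 0.1059]
tool_rot: [-179.9, -0.1, 128.0]
wrist_force: [-0.0, 0.4, 0.8]
grip_width: 0.0855
gripper_force: 0.0
time: 4.53
position: [0.4521, -0.0171, 0.1071]
tool_rot: [179.9, 0.1, 128.0]
wrist_force: [-1.2, 0.5, 10.7]
grip_width: 0.0452
gripper_force: 24.0
t 4.53 pos [ 0.4521 -0.0171  0.1071] rot [1.7993e+02 7.0000e-02 1.2799e+02] shift [0.0001 0.     0.0001] turn [ 0.0012  0.0012 -0.0002] w 0.0452 F [-1.2  0.5 10.7] q [-10.  25. 109.   0.  45. -48.]
```

```bash

python3 -m creep '[[[0,0,-0.004],[0,0,0],160],[[0,0,-0.015],[0,0,0],160],[[0,0,-0.025],[0,0,0],160],[[0,0,-0.03],[0,0,0],160],[[0,0,-0.02],[0,0,0],160]]'
python3 d.py 0.6473 0.1675 0.20 128; python3 - <<'E'
from bench import env; import cv2
i=env.camera("scene")["img"][:,:,::-1]; j=env.camera("top")["img"][:,:,::-1]
cv2.imwrite("pics/s2.png",cv2.hconcat([cv2.resize(i[120:300,250:383],None,fx=3,fy=3,interpolation=2),cv2.resize(j[200:380,240:373],None,fx=3,fy=3,interpolation=2)]))
E
```

```text
time: 5.15
position: [0.4517, -0.0171, 0.2019]
tool_rot: [180.0, 0.1, 128.0]
wrist_force: [0.3, -0.0, -1.1]
grip_width: 0.0451
gripper_force: 25.8
t 5.15 pos [ 0.4517 -0.0171  0.2019] rot [1.7995e+02 6.0000e-02 1.2799e+02] shift [0.0251 0.2678 0.0021] turn [ 0.0009  0.001  -0.0002] w 0.0451 F [ 0.3 -0.  -1.1] q [-10.  17. 103.  -0.  61. -48.]
```

View pics/s2.png

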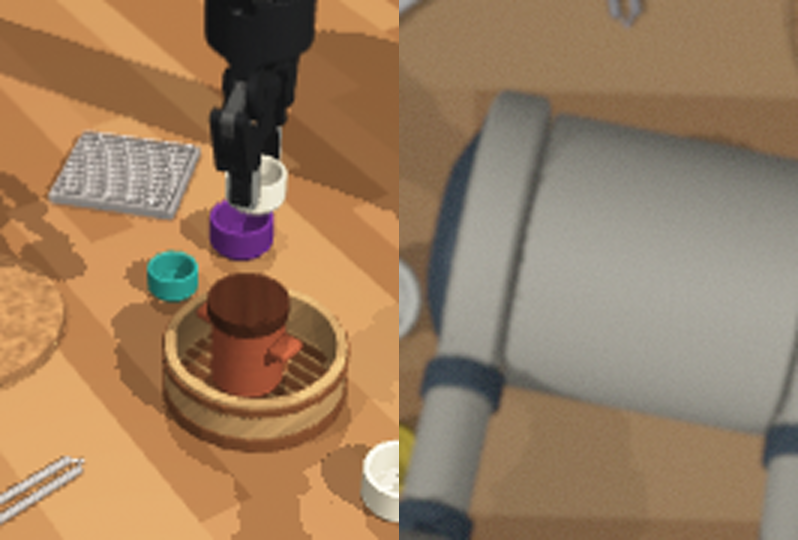

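The dish is held upright and the lid is undisturbed at (248,305). Next is the tray.

```bash

python3 -m creep '[[[0.003,0.03,0],[0,0,0],160],[[0.005,0.055,0],[0,0,0],160],[[0.006,0.062,0],[0,0,0],160],[[0.006,0.062,0],[0,0,0],160],[[0.0051,0.0588,0],[0,0,0],160]]'>/dev/null
python3 -m creep '[[[0,0,0.03],[0,0,0],160],[[0,0,0.05],[0,0,0],160],[[0,0,0.05],[0,0,0],160],[[0,0,0.01],[0,0,0],160],[[0,0,0],[0,0,0],160]]'
python3 d.py 0.6473 0.1675 0.014 128; python3 - <<'E'
from bench import env; import cv2
i=env.camera("scene")["img"][:,:,::-1]; j=env.camera("top")["img"][:,:,::-1]
cv2.imwrite("pics/s3.png",cv2.hconcat([cv2.resize(i[260:390,255:385],None,fx=3,fy=3,interpolation=2),cv2.resize(j[130:260,150:280],None,fx=3,fy=3,interpolation=2)]))
E
```

```text
time: 6.5
position: [0.6472, 0.1675, 0.0605]
tool_rot: [-180.0, -0.0, 128.0]
wrist_force: [0.5, 0.1, 0.2]
grip_width: 0.0446
gripper_force: 26.1
t 6.5 pos [0.6472 0.1675 0.0605] rot [-1.7997e+02 -1.0000e-02  1.2799e+02] shift [-0.0001  0.0001  0.0465] turn [-0.0004 -0.0002 -0.0002] w 0.0446 F [0.5 0.1 0.2] q [  9.  42.  80.  -0.  58. -29.]
```

View pics/s3.png

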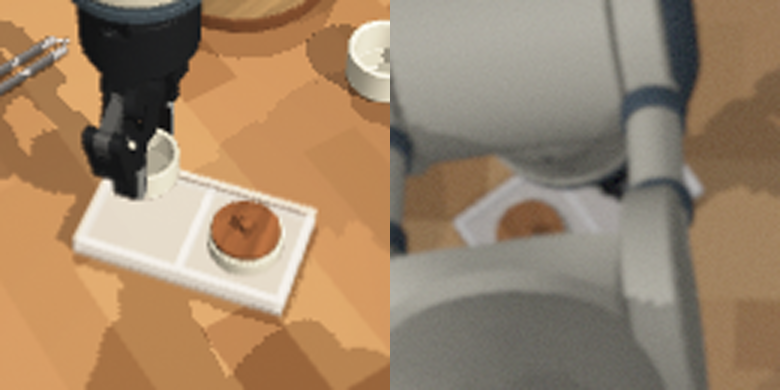

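The dish hangs level over the empty well and the pot is clear of the fingers, so I can lower it.

```bash

python3 -m creep '[[[0,0,0.02],[0,0,0],160],[[0,0,0.015],[0,0,0],160],[[0,0,0.007],[0,0,0],160],[[0,0,0.002],[0,0,0],160],[[0,0,0],[0,0,0],160]]'
python3 -m creep '[[[0,0,0.001],[0,0,0],160],[[0,0,0.001],[0,0,0],160],[[0,0,0.0],[0,0,0],160],[[0,0,0],[0,0,0],160],[[0,0,0],[0,0,0],160]]'
```

```text
time: 7.22
position: [0.6472, 0.1675, 0.0164]
tool_rot: [180.0, 0.0, 128.0]
wrist_force: [0.2, 0.4, -0.6]
grip_width: 0.0447
gripper_force: 26.1
time: 7.85
position: [0.6471, 0.1676, 0.0143]
tool_rot: [180.0, 0.0, 128.0]
wrist_force: [0.1, 0.1, -0.1]
grip_width: 0.0449
gripper_force: 26.1
```

```bash

python3 -m creep '[[[0,0,0.001],[0,0,0],160],[[0,0,0],[0,0,0],160],[[0,0,0],[0,0,0],160],[[0,0,0],[0,0,0],160],[[0,0,0],[0,0,0],160]]'
python3 -m creep '[[[0,0,0.001],[0,0,0],160],[[0,0,0],[0,0,0],160],[[0,0,0],[0,0,0],160],[[0,0,0],[0,0,0],160],[[0,0,0],[0,0,0],160]]'
```

```text
time: 8.48
position: [0.6472, 0.1676, 0.0141]
tool_rot: [180.0, 0.0, 128.0]
wrist_force: [-3.2, -0.2, 12.7]
grip_width: 0.0448
gripper_force: 27.1
time: 9.1
position: [0.6472, 0.1676, 0.014]
tool_rot: [180.0, 0.0, 128.0]
wrist_force: [-8.1, -1.0, 26.6]
grip_width: 0.0452
gripper_force: 28.2
```

```bash

python3 -m creep '[[[0,0,-0.001],[0,0,0],160],[[0,0,-0.0005],[0,0,0],115],[[0,0,0],[0,0,0],100],[[0,0,0],[0,0,0],80],[[0,0,0],[0,0,0],70]]'
python3 -m creep '[[[0,0,-0.01],[0,0,0],60],[[0,0,-0.03],[0,0,0],40],[[0,0,-0.05],[0,0,0],0],[[0,0,-0.05],[0,0,0],0],[[0,0,-0.05],[0,0,0],0]]'
python3 d.py 0.4535 -0.0168 0.20 106.7
```

```text
time: 9.72
position: [0.6471, 0.1675, 0.0136]
tool_rot: [-180.0, -0.0, 128.0]
wrist_force: [-0.1, -0.2, -0.1]
grip_width: 0.0619
gripper_force: 0.0
time: 10.35
position: [0.6469, 0.1675, 0.2062]
tool_rot: [180.0, 0.0, 128.0]
wrist_force: [0.2, -0.3, 0.2]
grip_width: 0.0857
gripper_force: 0.0
t 10.35 pos [0.6469 0.1675 0.2062] rot [1.7997e+02 1.0000e-02 1.2799e+02] shift [-0.0262 -0.2659  0.0061] turn [6.000e-04 1.000e-04 3.715e-01] w 0.0857 F [ 0.2 -0.3  0.2] q [  9.  33.  72.   0.  75. -29.]
```

```bash
python3 - <<'E'
from bench import env; import cv2
from h import *
i=env.camera("scene")["img"][:,:,::-1]; j=env.camera("top")["img"][:,:,::-1]
k=lambda m,x,y:cv2.resize(m[y:y+100,x:x+100],None,fx=4,fy=4,interpolation=2)
cv2.imwrite("pics/s4.png",cv2.hconcat([cv2.vconcat([k(i,255,270)[:300],k(i,285,180)[:300]]),cv2.vconcat([k(j,180,145)[:300],k(j,265,240)[:300]])]))
print(world([(332.7,221)],.098,'scene'))
E
```

```text
[[ 0.45676032 -0.01226471  0.098     ]]
```

View pics/s4.png

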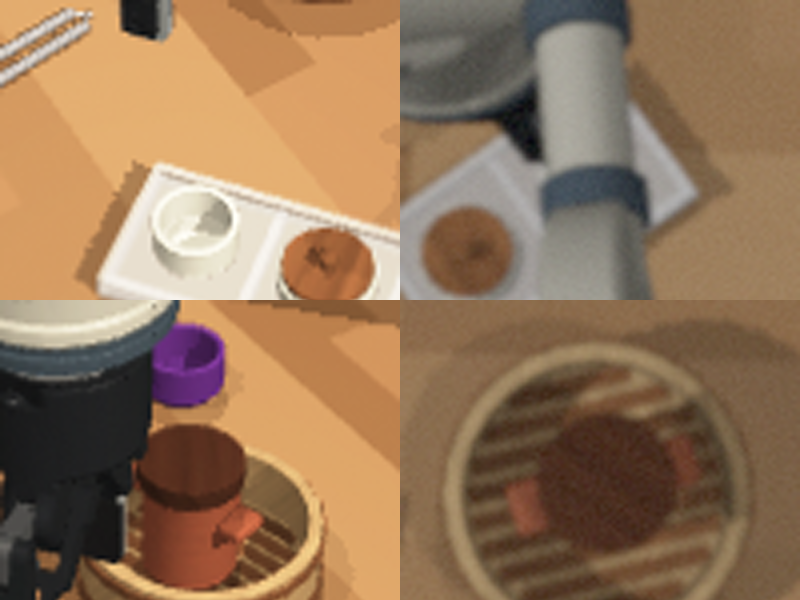

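The dish stands upright in the empty well, with its rim centre at (195,216) in the upper-left crop. The lid is at (210,182) in the lower-right (top camera) crop.

```bash
python3 - <<'E'
from h import *
print("lid",world([(317.1,285.1)],.098),world([(332.5,219.3)],.098,'scene'))
print("dish",world([(303.4,323.6)],.031,'scene'))
l=world([(265+a/4-.4,240+b/4-.4) for a,b in [(107,209),(299,157)]],.07);print(l,l.mean(0))
t=world([(255+a/4-.4,270+b/4-.4) for a,b in [(157,165),(100,290)]],.016,'scene');print("tray end corners",t)
E
```

```text
lid [[ 0.45554476 -0.01874113  0.098     ]] [[ 0.45371474 -0.01771713  0.098     ]]
dish [[0.6450794 0.1646412 0.031    ]]
[[ 0.44125063  0.02953274  0.07      ]
 [ 0.46843836 -0.06185597  0.07      ]] [ 0.4548445  -0.01616162  0.07      ]
tray end corners [[0.63942688 0.11435262 0.016     ]
 [0.70502966 0.16931328 0.016     ]]
```

```bash

python3 -m creep '[[[0,0,0],[0,0,0.095],0],[[0,0,0],[0,0,0.095],0],[[0,0,0],[0,0,0.095],0],[[0,0,0],[0,0,0.0865],0],[[0,0,0],[0,0,0],0]]'>/dev/null
python3 d.py 0.4545 -0.0178 0.15 106.7
python3 - <<'E'
from bench import env
from h import *
from scipy.optimize import minimize
G=cv2.GaussianBlur(env.camera("top")["img"].astype(np.float32),(0,0),1.2)
S=cv2.GaussianBlur(env.camera("scene")["img"].astype(np.float32),(0,0),1.0)
def fit(im,cam,p,r):
    def e(v):
        def s(rr):
            q=pix(circ((v[0],v[1],p[2]),rr),cam).astype(np.float32);return np.stack([cv2.remap(im[:,:,i],q[:,:1],q[:,1:],1).ravel() for i in range(3)])
        return -np.abs(s(r+.0025)-s(r-.0025)).sum(0).mean()
    p=np.array(p);return minimize(e,p[:2],method='Nelder-Mead',options=dict(initial_simplex=p[:2]+np.array([[-.003,-.003],[.005,0],[0,.005]]))).x.round(4)
print("lid top",fit(G,'top',(.4555,-.0187,.098),.033),"scene",fit(S,'scene',(.4537,-.0177,.098),.033))
print("dish scene",fit(S,'scene',(.645,.1646,.031),.023))
print("plate",fit(G,'top',(.4,.322,.018),.075),fit(S,'scene',(.4,.322,.018),.075))
print("trivet",fit(G,'top',(.622,-.216,.012),.09),fit(S,'scene',(.622,-.216,.012),.09))
E
```

```text
t 11.07 pos [0.647  0.1675 0.204 ] rot [180.     0.   106.73] shift [-0.1221 -0.2377  0.054 ] turn [0.0001 0.     0.0005] w 0.0853 F [-0.5  0.1 -0.8] q [ 9. 33. 72. -0. 74. -7.]
lid top [ 0.455 -0.017] scene [ 0.4537 -0.0168]
dish scene [0.6505 0.1639]
plate [0.4281 0.3122] [0.4    0.3229]
trivet [ 0.6236 -0.2135] [ 0.6199 -0.2187]
```

```bash

python3 -m creep '[[[-0.016,-0.031,0],[0,0,0],0],[[-0.0285,-0.055,0],[0,0,0],0],[[-0.0285,-0.055,0],[0,0,0],0],[[-0.0285,-0.055,0],[0,0,0],0],[[-0.0206,-0.041,0],[0,0,0],0]]'>/dev/null
python3 -m creep '[[[0,0,0.02],[0,0,0],0],[[0,0,0.034],[0,0,0],0],[[0,0,0.02],[0,0,0],0],[[0,0,0],[0,0,0],0],[[0,0,0],[0,0,0],0]]'
python3 d.py 0.4545 -0.017 0.078 106.7
```

```text
time: 12.42
position: [0.4556, -0.0176, 0.1305]
tool_rot: [180.0, 0.0, 106.7]
wrist_force: [-0.6, 0.8, 0.3]
grip_width: 0.0856
gripper_force: 0.0
t 12.43 pos [ 0.4556 -0.0176  0.1305] rot [1.7996e+02 2.0000e-02 1.0675e+02] shift [ 0.0009 -0.0009  0.0525] turn [0.0008 0.0004 0.0008] w 0.0856 F [-0.6  0.8  0.3] q [-10.  23. 107.   0.  50. -26.]
```

```bash

python3 -m creep '[[[0.0009,-0.0009,0.02],[0,0,0],0],[[0,0,0.02],[0,0,0],0],[[0,0,0.0115],[0,0,0],0],[[0,0,0],[0,0,0],0],[[0,0,0],[0,0,0],30]]'
python3 -m creep '[[[0,0,0],[0,0,0],45],[[0,0,0],[0,0,0],60],[[0,0,0],[0,0,0],80],[[0,0,0],[0,0,0],100],[[0,0,0],[0,0,0],100]]' 25
python3 -m creep '[[[0,0,-0.002],[0,0,0],100],[[0,0,-0.005],[0,0,0],100],[[0,0,-0.01],[0,0,0],100],[[0,0,0],[0,0,0],100],[[0,0,0],[0,0,0],100]]'
```

```text
time: 13.05
position: [0.4545, -0.017, 0.0789]
tool_rot: [180.0, 0.0, 106.7]
wrist_force: [0.3, -1.0, -0.1]
grip_width: 0.0754
gripper_force: 0.0
time: 13.68
position: [0.4544, -0.017, 0.079]
tool_rot: [179.9, 0.0, 106.7]
wrist_force: [-1.3, 0.3, 14.1]
grip_width: 0.0649
gripper_force: 24.0
time: 14.3
position: [0.4541, -0.0169, 0.0954]
tool_rot: [180.0, 0.0, 106.7]
wrist_force: [0.3, -0.2, 0.5]
grip_width: 0.0651
gripper_force: 27.8
```

```bash
python3 - <<'E'
from bench import env; import cv2
i=env.camera("scene")["img"][:,:,::-1]
cv2.imwrite("pics/s5.png",cv2.hconcat([cv2.resize(i[150:290,270:400],None,fx=3,fy=3,interpolation=2),cv2.resize(i[250:390,250:380],None,fx=3,fy=3,interpolation=2)]))
E
python3 d.py 0.3906 -0.3308 0.2
```

```text
t 14.35 pos [ 0.454  -0.0169  0.0952] rot [-180.    -0.   106.7] shift [-0.2824 -0.1509 -0.1048] turn 0 w 0.0651 F [-1.1  0.8  0.4] q [-10.  27. 109.   0.  44. -26.]
```

View pics/s5.png

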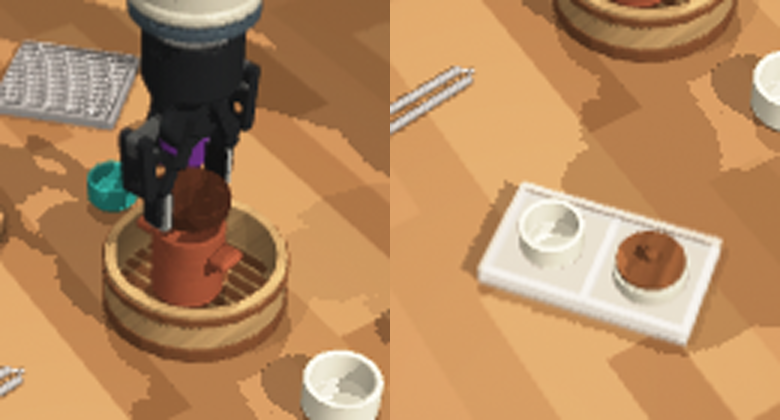

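The lid has lifted off the crock, held at about (200,195). The dish stands in its well at (550,235) and the crock is undisturbed.

```bash

python3 -m creep '[[[0,0,-0.02],[0,0,0],100],[[0,0,-0.035],[0,0,0],100],[[0,0,-0.03],[0,0,0],100],[[-0.02,-0.01,-0.01],[0,0,0],100],[[-0.035,-0.019,0],[0,0,0],100]]'
python3 -m creep '[[[-0.045,-0.024,0],[0,0,0],100],[[-0.045,-0.024,0],[0,0,0],100],[[-0.045,-0.024,0],[0,0,0],100],[[-0.045,-0.024,0],[0,0,0],100],[[-0.045,-0.024,0],[0,0,0],100]]'
python3 d.py 0.3906 -0.3308 0.0125
python3 - <<'E'
from bench import env; import cv2
i=env.camera("scene")["img"][:,:,::-1]
cv2.imwrite("pics/s6.png",cv2.resize(i[80:220,220:400],None,fx=3,fy=3,interpolation=2))
E
```

```text
time: 14.98
position: [0.4425, -0.0781, 0.191]
tool_rot: [179.9, 0.0, 106.8]
wrist_force: [1.6, -1.0, -1.4]
grip_width: 0.065
gripper_force: 28.1
time: 15.6
position: [0.3911, -0.3295, 0.19]
tool_rot: [-180.0, -0.0, 106.7]
wrist_force: [0.7, -0.5, -0.0]
grip_width: 0.065
gripper_force: 28.1
t 15.6 pos [ 0.3911 -0.3295  0.19  ] rot [-1.7999e+02 -3.0000e-02  1.0669e+02] shift [-0.0012 -0.0008  0.1775] turn 0 w 0.065 F [ 0.7 -0.5 -0. ] q [-47.  22.  96.   0.  62. -64.]
```

View pics/s6.png

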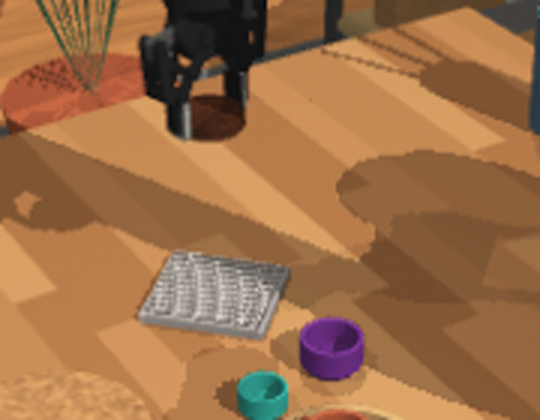

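The lid is held level over the rack. I'll lower it.

```bash

python3 -m creep '[[[-0.0012,-0.0008,0.03],[0,0,0],100],[[0,0,0.05],[0,0,0],100],[[0,0,0.05],[0,0,0],100],[[0,0,0.03],[0,0,0],100],[[0,0,0.01],[0,0,0],100]]'
python3 -m creep '[[[0,0,0.002],[0,0,0],100],[[0,0,0],[0,0,0],100],[[0,0,0.001],[0,0,0],100],[[0,0,0],[0,0,0],100],[[0,0,0],[0,0,0],100]]'
python3 -m creep '[[[0,0,0.001],[0,0,0],100],[[0,0,0],[0,0,0],100],[[0,0,0],[0,0,0],100],[[0,0,0],[0,0,0],100],[[0,0,0],[0,0,0],100]]'
```

```text
time: 16.27
position: [0.3907, -0.3285, 0.0186]
tool_rot: [-179.9, -0.2, 106.7]
wrist_force: [0.6, -0.4, -0.1]
grip_width: 0.0647
gripper_force: 28.1
time: 16.9
position: [0.3915, -0.3294, 0.0176]
tool_rot: [180.0, 0.0, 106.7]
wrist_force: [0.4, 0.5, -0.5]
grip_width: 0.065
gripper_force: 28.1
time: 17.52
position: [0.3914, -0.3293, 0.0163]
tool_rot: [-180.0, -0.0, 106.7]
wrist_force: [0.4, 0.4, -0.5]
grip_width: 0.0649
gripper_force: 28.1
```

```bash

python3 -m creep '[[[-0.0013,-0.0004,0.001],[0,0,0],100],[[0,0,0],[0,0,0],100],[[0,0,0],[0,0,0],100],[[0,0,0],[0,0,0],100],[[0,0,0],[0,0,0],100]]'
python3 -m creep '[[[0,0,0.001],[0,0,0],100],[[0,0,0],[0,0,0],100],[[0,0,0],[0,0,0],100],[[0,0,0],[0,0,0],100],[[0,0,0],[0,0,0],100]]'
```

```text
time: 18.15
position: [0.3913, -0.3295, 0.016]
tool_rot: [180.0, -0.1, 106.7]
wrist_force: [2.4, 13.3, 24.2]
grip_width: 0.065
gripper_force: 30.4
time: 18.77
position: [0.3915, -0.3299, 0.0154]
tool_rot: [180.0, -0.0, 106.7]
wrist_force: [0.3, 12.3, 31.9]
grip_width: 0.0648
gripper_force: 31.9
```

Contact. I'll ease off, open and rise.

```bash

python3 -m creep '[[[0,0,-0.001],[0,0,0],100],[[0,0,-0.0008],[0,0,0],55],[[0,0,0],[0,0,0],40],[[0,0,0],[0,0,0],20],[[0,0,0],[0,0,0],0]]'
python3 -m creep '[[[0,0,0],[0,0,0],0],[[0,0,-0.015],[0,0,0],0],[[0,0,-0.05],[0,0,0],0],[[0,0,-0.06],[0,0,0],0],[[0,0,-0.05],[0,0,0],0]]'
python3 d.py 0.4541 -0.0168 0.19 106.7
```

```text
time: 19.4
position: [0.3914, -0.3307, 0.016]
tool_rot: [-180.0, -0.0, 106.7]
wrist_force: [0.9, 0.4, -0.5]
grip_width: 0.0853
gripper_force: 0.0
time: 20.02
position: [0.3913, -0.3306, 0.1944]
tool_rot: [180.0, 0.1, 106.7]
wrist_force: [0.3, -0.1, -0.7]
grip_width: 0.0857
gripper_force: 0.0
t 20.02 pos [ 0.3913 -0.3306  0.1944] rot [1.7996e+02 8.0000e-02 1.0670e+02] shift [0.2825 0.1503 0.0041] turn [0.0007 0.0015 0.0001] w 0.0857 F [ 0.3 -0.1 -0.7] q [-47.  22.  96.   0.  63. -64.]
```

```bash
cat > fit.py <<'E'
from bench import env
from h import *
from scipy.optimize import minimize
IM={c:cv2.GaussianBlur(env.camera(c)["img"].astype(np.float32),(0,0),1.1) for c in("top","scene")}
def fit(cam,p,r,d=.0025):
    im=IM[cam]
    def e(v):
        def s(rr):
            q=pix(circ((v[0],v[1],p[2]),rr),cam).astype(np.float32);return np.stack([cv2.remap(im[:,:,i],q[:,:1],q[:,1:],1).ravel() for i in range(3)])
        return -np.abs(s(r+d)-s(r-d)).sum(0).mean()
    p=np.array(p);o=minimize(e,p[:2],method='Nelder-Mead',options=dict(initial_simplex=p[:2]+np.array([[-.003,-.003],[.005,0],[0,.005]])));return o.x.round(4),round(o.fun)
E
python3 - <<'E'
from fit import *
for c in("top","scene"):
    print(c,"crock",fit(c,(.454,-.017,.084),.03),"basket",fit(c,(.4484,-.0134,.052),.075),"dish",fit(c,(.647,.1675,.031),.023),"plate",fit(c,(.4005,.322,.018),.075),"trivet",fit(c,(.622,-.216,.012),.09))
cv2.imwrite("pics/top7.png",IM["top"][:,:,::-1])
E
```

```text
top crock (array([ 0.4499, -0.0195]), -40) basket (array([ 0.4441, -0.0236]), -44) dish (array([0.6427, 0.1635]), -43) plate (array([0.4016, 0.3237]), -143) trivet (array([ 0.6239, -0.2133]), -26)
scene crock (array([ 0.4545, -0.0145]), -48) basket (array([ 0.4492, -0.0124]), -69) dish (array([0.6482, 0.1536]), -69) plate (array([0.4  , 0.323]), -227) trivet (array([ 0.6202, -0.2182]), -42)[ WARN:0@2.462] global loadsave.cpp:1063 imwrite_ Unsupported depth image for selected encoder is fallbacked to CV_8U.
```

```bash
python3 -c "
import cv2
t=cv2.imread('pics/top7.png')
k=lambda x,y:cv2.resize(t[y:y+100,x:x+100],None,fx=4,fy=4,interpolation=2)
cv2.imwrite('pics/c7.png',cv2.hconcat([k(165,150),k(265,240)]))"
```

```text
(no output)
```

View pics/c7.png

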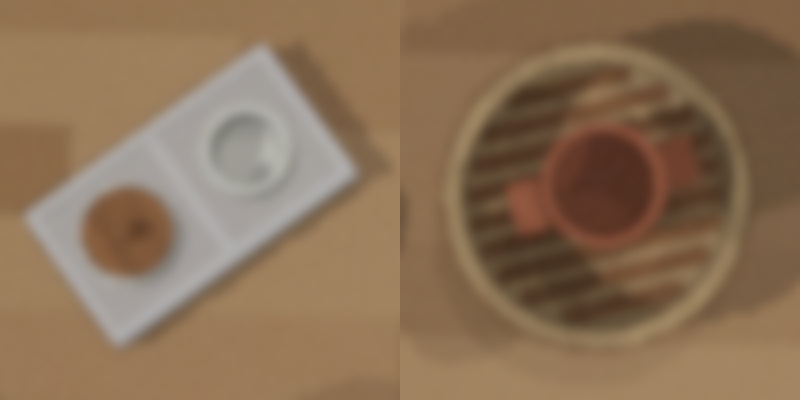

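The dish sits in the middle of the empty well at (248,153). The crock rim is at (205,186) in its crop, with lugs at (110,210) and (297,157).

```bash
python3 - <<'E'
from h import *
print(world([(226.6,187.9)],.031),world([(315.9,286.1)],.084))
l=world([(265+a/4-.4,240+b/4-.4) for a,b in [(110,210),(297,157)]],.07);print(l.mean(0),np.degrees(np.arctan2(*(l[0]-l[1])[[1,0]])))
E
python3 -m creep '[[[0.028,0.015,0],[0,0,0],0],[[0.05,0.0265,0],[0,0,0],0],[[0.05,0.0265,0],[0,0,0],0],[[0.05,0.0265,0],[0,0,0],0],[[0.05,0.0265,0],[0,0,0],0]]' >/dev/null
python3 -m creep '[[[0.037,0.02,0],[0,0,0],0],[[0.0175,0.0093,0.01],[0,0,0],0],[[0,0,0.03],[0,0,0],0],[[0,0,0.02],[0,0,0],0],[[0,0,0],[0,0,0],0]]' >/dev/null
python3 d.py 0.4543 -0.0168 0.055 106.7
```

```text
[[0.64483321 0.16607163 0.031     ]] [[ 0.4535278  -0.01686422  0.084     ]]
[ 0.45461226 -0.01640499  0.07      ] 107.23561870523176
t 21.38 pos [ 0.4532 -0.0167  0.1306] rot [-1.7987e+02 -6.0000e-02  1.0671e+02] shift [-0.0005  0.0012  0.0756] turn [-0.0023 -0.0011  0.0002] w 0.0854 F [-0.  -0.7  0.5] q [-10.  23. 107.  -0.  50. -26.]
```

```bash

python3 -m creep '[[[-0.0003,0.0008,0.03],[0,0,0],0],[[0,0,0.03],[0,0,0],0],[[0,0,0.02],[0,0,0],0],[[0,0,0.0085],[0,0,0],0],[[0,0,0],[0,0,0],20]]'
python3 -m creep '[[[0,0,0],[0,0,0],50],[[0,0,0],[0,0,0],70],[[0,0,0],[0,0,0],90],[[0,0,0],[0,0,0],110],[[0,0,0],[0,0,0],120]]' 45
python3 -m creep '[[[0,0,-0.002],[0,0,0],120],[[0,0,-0.004],[0,0,0],120],[[0,0,-0.01],[0,0,0],120],[[0,0,-0.004],[0,0,0],120],[[0,0,0],[0,0,0],120]]'
```

```text
time: 22.0
position: [0.4553, -0.017, 0.0431]
tool_rot: [180.0, 0.0, 106.7]
wrist_force: [-0.5, 0.3, -0.3]
grip_width: 0.0786
gripper_force: 0.0
time: 22.62
position: [0.4553, -0.017, 0.0433]
tool_rot: [179.9, 0.0, 106.7]
wrist_force: [-2.4, 0.1, 12.8]
grip_width: 0.0582
gripper_force: 45.3
time: 23.25
position: [0.4553, -0.017, 0.063]
tool_rot: [180.0, 0.0, 106.7]
wrist_force: [-0.3, -0.2, -2.7]
grip_width: 0.0579
gripper_force: 48.7
```

```bash

python3 -m creep '[[[0,0,-0.02],[0,0,0],120],[[0,0,-0.035],[0,0,0],120],[[0,0,-0.035],[0,0,0],120],[[0,0,-0.02],[0,0,0],120],[[0,0,0],[0,0,0],120]]'
python3 d.py 0.401 0.3234 0.17 106.7
python3 - <<'E'
from bench import env; import cv2
i=env.camera("scene")["img"][:,:,::-1]
cv2.imwrite("pics/s8.png",cv2.hconcat([cv2.resize(i[130:290,270:400],None,fx=3,fy=3,interpolation=2),cv2.resize(i[90:250,180:310],None,fx=3,fy=3,interpolation=2)]))
E
```

```text
time: 23.88
position: [0.4556, -0.0171, 0.1734]
tool_rot: [179.9, 0.1, 106.7]
wrist_force: [1.6, 1.2, -3.0]
grip_width: 0.0574
gripper_force: 49.6
t 23.88 pos [ 0.4556 -0.0171  0.1734] rot [1.7987e+02 6.0000e-02 1.0670e+02] shift [0.3418 0.0455 0.0031] turn [0.0022 0.0011 0.    ] w 0.0574 F [ 1.6  1.2 -3. ] q [-10.  19. 104.   0.  56. -26.]
```

View pics/s8.png

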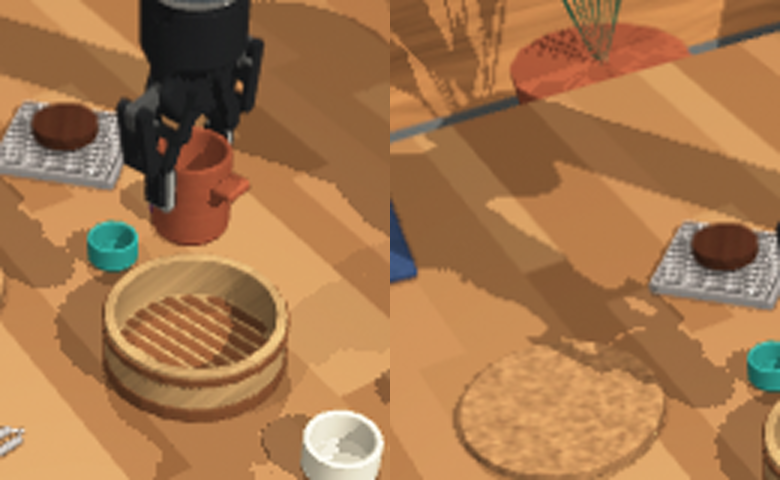

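The crock is lifted upright at (190,190), the lid lies flat in the middle of the rack at (65,127), and the basket is empty and unmoved.

```bash

python3 -m creep '[[[0.02,0.0027,0],[0,0,0],120],[[0.035,0.0047,0],[0,0,0],120],[[0.045,0.006,0],[0,0,0],120],[[0.045,0.006,0],[0,0,0],120],[[0.045,0.006,0],[0,0,0],120]]'>/dev/null
python3 -m creep '[[[0.045,0.006,0],[0,0,0],120],[[0.045,0.006,0],[0,0,0],120],[[0.04,0.0053,0],[0,0,0],120],[[0.0218,0.0028,0],[0,0,0],120],[[0,0,0],[0,0,0],120]]'>/dev/null
python3 d.py 0.401 0.3234 0.0363 106.7
```

```text
t 25.18 pos [0.3995 0.3243 0.171 ] rot [-1.7988e+02  3.0000e-02  1.0682e+02] shift [-0.0013  0.0015  0.1347] turn [-0.002   0.0005  0.002 ] w 0.058 F [-0.6 -0.8 -2.9] q [32. 24. 97.  0. 60. 16.]
```

```bash

python3 -m creep '[[[-0.0005,0.001,0.03],[0,0,0],120],[[0,0,0.045],[0,0,0],120],[[0,0,0.035],[0,0,0],120],[[0,0,0.016],[0,0,0],120],[[0,0,0.004],[0,0,0],120]]'
python3 -m creep '[[[0,0,0.002],[0,0,0],120],[[0,0,0],[0,0,0],120],[[0,0,0.001],[0,0,0],120],[[0,0,0],[0,0,0],120],[[0,0,0],[0,0,0],120]]'
python3 d.py 0.401 0.3234 0.0363 106.7
```

```text
time: 25.8
position: [0.4007, 0.322, 0.041]
tool_rot: [-179.8, 0.1, 106.7]
wrist_force: [0.8, -0.2, -2.6]
grip_width: 0.0578
gripper_force: 49.3
time: 26.42
position: [0.4015, 0.3234, 0.0397]
tool_rot: [180.0, -0.0, 106.7]
wrist_force: [-0.1, 1.1, -2.8]
grip_width: 0.0583
gripper_force: 49.3
t 26.43 pos [0.4015 0.3234 0.0397] rot [179.99  -0.   106.71] shift [ 0.0002 -0.0005  0.0034] turn [ 0.0002 -0.      0.0001] w 0.0583 F [-0.1  1.1 -2.8] q [ 32.  36. 103.  -0.  41.  16.]
```

```bash

python3 -m creep '[[[0,0,0.001],[0,0,0],120],[[0,0,0],[0,0,0],120],[[0,0,0.001],[0,0,0],120],[[0,0,0],[0,0,0],120],[[0,0,0],[0,0,0],120]]'
python3 -m creep '[[[0,0,0.001],[0,0,0],120],[[0,0,0],[0,0,0],120],[[0,0,0],[0,0,0],120],[[0,0,0],[0,0,0],120],[[0,0,0],[0,0,0],120]]'
```

```text
time: 27.05
position: [0.4015, 0.3233, 0.0376]
tool_rot: [-180.0, 0.0, 106.7]
wrist_force: [-0.3, -0.2, -2.9]
grip_width: 0.0583
gripper_force: 49.3
time: 27.68
position: [0.4015, 0.3233, 0.0366]
tool_rot: [180.0, 0.0, 106.7]
wrist_force: [-0.2, 0.2, -2.1]
grip_width: 0.0581
gripper_force: 49.3
```

```bash

python3 -m creep '[[[0,0,0.0007],[0,0,0],120],[[0,0,0],[0,0,0],120],[[0,0,0],[0,0,0],120],[[0,0,0],[0,0,0],120],[[0,0,0],[0,0,0],120]]'
```

```text
time: 28.3
position: [0.4015, 0.3233, 0.0364]
tool_rot: [180.0, -0.0, 106.7]
wrist_force: [-2.4, -0.6, 10.1]
grip_width: 0.0587
gripper_force: 50.8
```

```bash

python3 -m creep '[[[0,0,-0.0007],[0,0,0],120],[[0,0,0],[0,0,0],75],[[0,0,0],[0,0,0],50],[[0,0,0],[0,0,0],20],[[0,0,0],[0,0,0],0]]'
python3 -m creep '[[[0,0,0],[0,0,0],0],[[0,0,-0.015],[0,0,0],0],[[0,0,-0.05],[0,0,0],0],[[0,0,-0.05],[0,0,0],0],[[0,0,-0.045],[0,0,0],0]]'
python3 d.py 0.449 -0.013 0.19 106.7
```

```text
time: 28.92
position: [0.4015, 0.3233, 0.0366]
tool_rot: [180.0, 0.0, 106.7]
wrist_force: [-0.4, 0.6, 0.2]
grip_width: 0.0856
gripper_force: 0.0
time: 29.55
position: [0.4013, 0.3232, 0.1995]
tool_rot: [179.9, -0.0, 106.7]
wrist_force: [0.5, 1.0, 0.2]
grip_width: 0.0851
gripper_force: 0.0
t 29.55 pos [0.4013 0.3232 0.1995] rot [ 1.7993e+02 -2.0000e-02  1.0670e+02] shift [-0.3357 -0.051   0.0093] turn [ 0.0012 -0.0003  0.    ] w 0.0851 F [0.5 1.  0.2] q [32. 22. 95.  0. 63. 16.]
```

```bash
python3 - <<'E'
from fit import *
for c in("top","scene"):
    print(c,"basket",fit(c,(.4488,-.013,.052),.075),fit(c,(.4488,-.013,.052),.066),"crock",fit(c,(.4,.323,.077),.03),"trivet",fit(c,(.6218,-.216,.012),.09),"lid",fit(c,(.391,-.33,.035),.033))
E
python3 -m creep '[[[-0.025,-0.004,0],[0,0,0],60],[[-0.04,-0.006,0],[0,0,0],120],[[-0.05,-0.0076,0],[0,0,0],120],[[-0.05,-0.0076,0],[0,0,0],120],[[-0.05,-0.0076,0],[0,0,0],120]]' 60 >/dev/null
python3 d.py 0.5165 0.0073 0.12 106.7
```

```text
top basket (array([ 0.4589, -0.0125]), -41) (array([ 0.4489, -0.0139]), -67) crock (array([0.4026, 0.3169]), -112) trivet (array([ 0.625 , -0.2128]), -20) lid (array([ 0.3919, -0.3285]), -115)
scene basket (array([ 0.4485, -0.0146]), -51) (array([ 0.4472, -0.015 ]), -79) crock (array([0.4032, 0.3251]), -88) trivet (array([ 0.6202, -0.2183]), -39) lid (array([ 0.3973, -0.318 ]), -78)
t 30.27 pos [0.4316 0.1064 0.197 ] rot [179.99   0.   106.72] shift [-0.1193  0.0528  0.077 ] turn [0.0002 0.0001 0.0003] w 0.0454 F [1.  0.3 0.3] q [  6.  16. 104.  -0.  59. -11.]
```

```bash

python3 -m creep '[[[-0.04,0.0176,0],[0,0,0],120],[[-0.05,0.022,0],[0,0,0],120],[[-0.03,0.0128,0.02],[0,0,0],120],[[0,0,0.03],[0,0,0],120],[[0,0,0.027],[0,0,0],120]]' 60 >/dev/null
python3 -m creep '[[[0,0,0],[0,0,0],120],[[0,0,0],[0,0,0],120],[[0,0,0],[0,0,0],120],[[0,0,0],[0,0,0],120],[[0,0,0],[0,0,0],120]]' 60 >/dev/null
python3 d.py 0.5161 0.0065 0.021 106.7
```

```text
t 31.52 pos [0.5167 0.0081 0.12  ] rot [1.7997e+02 1.0000e-02 1.0671e+02] shift [-0.0013 -0.0011  0.099 ] turn [0.0006 0.0003 0.0001] w 0.0451 F [-0.1 -1.   0.7] q [ -6.  28. 100.  -0.  52. -22.]
```

```bash

python3 -m creep '[[[-0.0013,-0.0011,0.03],[0,0,0],120],[[0,0,0.035],[0,0,0],120],[[0,0,0.022],[0,0,0],120],[[0,0,0.012],[0,0,0],120],[[0,0,0],[0,0,0],120]]' 60
python3 -m creep '[[[0,0,0],[0,0,0],160],[[0,0,0],[0,0,0],190],[[0,0,0],[0,0,0],210],[[0,0,0],[0,0,0],235],[[0,0,0],[0,0,0],255]]'
python3 -m creep '[[[0,0,0],[0,0,0],255],[[0,0,-0.005],[0,0,0],255],[[0,0,-0.01],[0,0,0],255],[[0,0,-0.02],[0,0,0],255],[[0,0,-0.025],[0,0,0],255]]'
python3 -m creep '[[[0,0,-0.025],[0,0,0],255],[[0,0,-0.01],[0,0,0],255],[[0,0,0],[0,0,0],255],[[0,0,0],[0,0,0],255],[[0,0,0],[0,0,0],255]]'
python3 - <<'E'
from bench import env; import cv2
i=env.camera("scene")["img"][:,:,::-1]
cv2.imwrite("pics/s9.png",cv2.resize(i[110:370,160:490],None,fx=2.4,fy=2.3,interpolation=2))
E
```

```text
time: 32.15
position: [0.5156, 0.0065, 0.0203]
tool_rot: [-180.0, -0.0, 106.7]
wrist_force: [0.0, -0.8, -0.1]
grip_width: 0.0454
gripper_force: 0.0
time: 32.78
position: [0.516, 0.0065, 0.0211]
tool_rot: [180.0, 0.0, 106.7]
wrist_force: [-0.4, 0.1, 7.8]
grip_width: 0.0082
gripper_force: 58.6
time: 33.4
position: [0.5156, 0.0065, 0.0815]
tool_rot: [-180.0, -0.0, 106.7]
wrist_force: [-0.7, -0.8, -1.6]
grip_width: 0.0078
gripper_force: 58.5
time: 34.02
position: [0.5154, 0.0066, 0.1148]
tool_rot: [-179.9, -0.0, 106.7]
wrist_force: [0.9, 0.3, -1.9]
grip_width: 0.0084
gripper_force: 58.5
```

View pics/s9.png

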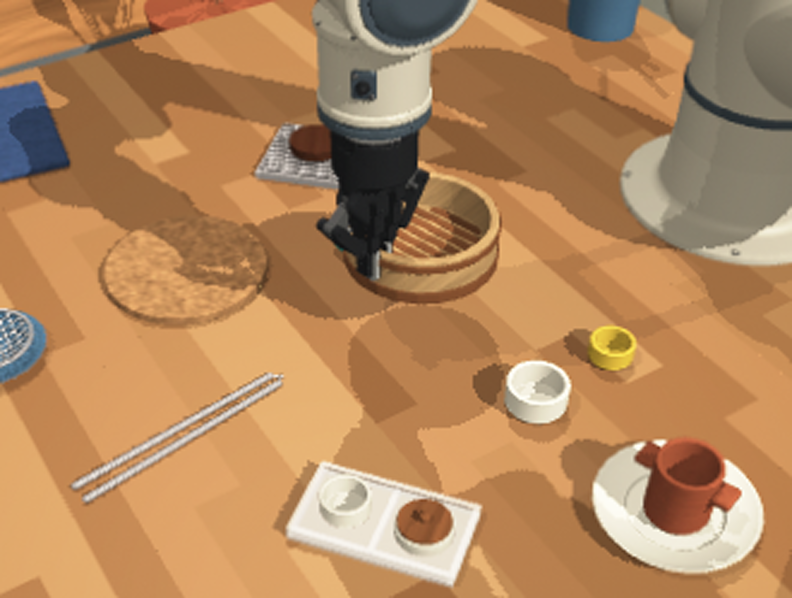

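The basket is held level above the table, and the crock stands centred on the plate at (685,490). The dish is in the well, the lid is on the rack and the chopsticks haven't moved. Next is the trivet.

```bash
python3 d.py 0.689 -0.1967 0.115 106.7; python3 - <<'E'
from h import *
# scene ellipse of trivet: left/right/top/bottom extremes in s9 crop, fit by reprojection of the upper rim
from scipy.optimize import least_squares
e=np.array([160+101/2.4,160+269/2.4,110+216/2.3])
def f(v):
    q=pix(circ((v[0],v[1],.012),.09),'scene');return [q[:,0].min()-e[0],q[:,0].max()-e[1],q[:,1].min()-e[2]]
r=least_squares(f,[.622,-.216]);print(r.x,r.fun)
E
```

```text
t 34.08 pos [0.5154 0.0065 0.1149] rot [-1.7993e+02 -3.0000e-02  1.0670e+02] shift [-0.2445  0.1078 -0.0004] turn [-0.0012 -0.0005  0.    ] w 0.0079 F [ 0.7 -0.1 -2.4] q [ -6.  28. 100.  -0.  52. -23.]
[ 0.62185474 -0.2140312 ] [ 0.67996027 -0.68084243  0.1258803 ]
```

```bash

python3 -m creep '[[[-0.018,0.008,0],[0,0,0],255],[[-0.03,0.0133,0],[0,0,0],255],[[-0.038,0.017,0],[0,0,0],255],[[-0.038,0.017,0],[0,0,0],255],[[-0.038,0.017,0],[0,0,0],255]]' >/dev/null
python3 -m creep '[[[-0.038,0.017,0],[0,0,0],255],[[-0.028,0.0124,0],[0,0,0],255],[[-0.0155,0.0065,0],[0,0,0],255],[[0,0,0],[0,0,0],255],[[0,0,0],[0,0,0],255]]' >/dev/null
python3 d.py 0.6893 -0.1957 0.0331 106.7
```

```text
t 35.33 pos [ 0.689  -0.1956  0.1152] rot [-1.7996e+02 -3.0000e-02  1.0670e+02] shift [-0.0003  0.0003  0.0821] turn [-0.0006 -0.0006 -0.0001] w 0.0081 F [ 0.  -0.7 -3.3] q [-21.  42.  69.   0.  69. -37.]
```

```bash

python3 -m creep '[[[0,0,0.02],[0,0,0],255],[[0,0,0.03],[0,0,0],255],[[0,0,0.018],[0,0,0],255],[[0,0,0.009],[0,0,0],255],[[0,0,0],[0,0,0],255]]'
python3 -m creep '[[[0,0,0.002],[0,0,0],255],[[0,0,0],[0,0,0],255],[[0,0,0.001],[0,0,0],255],[[0,0,0],[0,0,0],255],[[0,0,0],[0,0,0],255]]'
python3 -m creep '[[[0,0,0.001],[0,0,0],255],[[0,0,0],[0,0,0],255],[[0,0,0],[0,0,0],255],[[0,0,0],[0,0,0],255],[[0,0,0],[0,0,0],255]]'
```

```text
time: 35.95
position: [0.6893, -0.1955, 0.0382]
tool_rot: [-180.0, -0.0, 106.7]
wrist_force: [0.6, -0.4, -3.2]
grip_width: 0.0079
gripper_force: 58.6
time: 36.58
position: [0.6895, -0.1956, 0.0357]
tool_rot: [180.0, 0.0, 106.7]
wrist_force: [0.4, -0.5, -1.5]
grip_width: 0.0081
gripper_force: 58.6
time: 37.2
position: [0.6895, -0.1957, 0.0346]
tool_rot: [180.0, 0.0, 106.7]
wrist_force: [-0.3, -0.0, -2.5]
grip_width: 0.0083
gripper_force: 58.6
```

```bash

python3 -m creep '[[[0,0,0.001],[0,0,0],255],[[0,0,0],[0,0,0],255],[[0,0,0],[0,0,0],255],[[0,0,0],[0,0,0],255],[[0,0,0],[0,0,0],255]]'
python3 -m creep '[[[0,0,0.0007],[0,0,0],255],[[0,0,0],[0,0,0],255],[[0,0,0],[0,0,0],255],[[0,0,0],[0,0,0],255],[[0,0,0],[0,0,0],255]]'
```

```text
time: 37.83
position: [0.6894, -0.1957, 0.0336]
tool_rot: [180.0, 0.0, 106.7]
wrist_force: [-0.4, -0.9, -2.0]
grip_width: 0.0079
gripper_force: 58.6
time: 38.45
position: [0.6895, -0.1957, 0.0331]
tool_rot: [180.0, 0.0, 106.7]
wrist_force: [-1.6, 0.3, 6.0]
grip_width: 0.008
gripper_force: 59.5
```

Contact. I'll open, rise and retreat clear of all the placed items.

```bash

python3 -m creep '[[[0,0,-0.0005],[0,0,0],255],[[0,0,0],[0,0,0],215],[[0,0,0],[0,0,0],190],[[0,0,0],[0,0,0],170],[[0,0,0],[0,0,0],150]]'
python3 -m creep '[[[0,0,0],[0,0,0],140],[[0,0,-0.02],[0,0,0],140],[[0,0,-0.05],[0,0,0],140],[[0,0,-0.06],[0,0,0],140],[[0,0,-0.05],[0,0,0],140]]'
python3 -m creep '[[[0.03,-0.02,0],[0,0,0],140],[[0.045,-0.03,0],[0,0,0],140],[[0.045,-0.03,0],[0,0,0],140],[[0.03,-0.02,0],[0,0,0],140],[[0,0,0],[0,0,0],140]]'
python3 - <<'E'
from bench import env; import cv2
i=env.camera("scene")["img"][:,:,::-1];j=env.camera("top")["img"][:,:,::-1]
cv2.imwrite("pics/f.png",cv2.hconcat([cv2.resize(i[130:380,100:500],None,fx=1,fy=1),j[60:310,100:500]]))
E
```

```text
time: 39.08
position: [0.6895, -0.1956, 0.0334]
tool_rot: [180.0, 0.0, 106.7]
wrist_force: [-0.4, 0.2, 0.3]
grip_width: 0.0351
gripper_force: 0.0
time: 39.7
position: [0.6897, -0.1957, 0.2176]
tool_rot: [179.9, 0.1, 106.7]
wrist_force: [0.6, 0.4, -0.2]
grip_width: 0.0384
gripper_force: 0.0
time: 40.33
position: [0.5489, -0.0793, 0.2151]
tool_rot: [180.0, 0.0, 106.8]
wrist_force: [0.9, -0.1, -0.4]
grip_width: 0.0383
gripper_force: 0.0
```

View pics/f.png

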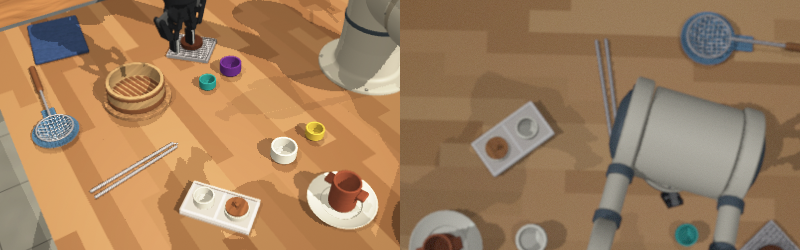

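The final view shows the basket on the trivet at (135,88), the crock on the plate at (345,190), the dish in the well at (204,196) and the lid on the rack at (192,42). All are upright and the chopsticks are unmoved. I'll hand it in.

```bash
python3 - <<'E'
from fit import *
print(fit("scene",(.622,-.216,.064),.075),fit("scene",(.622,-.216,.064),.066),fit("scene",(.622,-.216,.012),.09))
print(env.close_job())
E
```

```text
(array([ 0.6228, -0.2165]), -79) (array([ 0.6223, -0.218 ]), -81) (array([ 0.6266, -0.2047]), -35)
the job is handed in; nothing more can be done
None
```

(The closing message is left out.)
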